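# Press the watch's case back home with the hung hand press

## Task

Lift the blue-headed hand press up and off its forked hook and with its white die gently press the watch's proud, crooked case back into the case until it sits fully home and level. Then stand the press upright, fully on the green rest pad, and let go. Keep the gripper's fingers off the watch and its holder, and leave the other press on its hook and the other things on the bench where they are.

Things in the scene. Friction and masses are not known exactly. Their poses are not given: they have to be found in the camera images.
- blue_press: Hand press with BLUE head, hung upright by its collar on either forked hook; 126 to 252 g. Origin: centre of the die's flat underside, z up (50 mm over the bench when hung). In mm from there: white die, diameter 32, z 0-13; shank, diameter 12, z 13-72; collar, diameter 40, z 72-78; cylindrical blue head to grip, diameter 28, z 78-122. The die cannot pass up between the prongs.
- black_press: Second hand press of the same make and sizes but with a BLACK head and a smaller brass die (diameter 24), hanging on the other hook. Not needed; to stay hanging. Origin: centre of the die's underside, z up.
- stand: Fixed steel; origin on the bench between two posts (y -75, +75 mm). Base x -30 to 60, y -110 to 110, 12 high. At each post a fork of two prongs (diameter 8, clear gap 18) runs along the stand's -x, x -30 to -90, tops at height 122; ends turn up to 136, the highest point. Press axis at x about -60. To free a press: lift its collar over the tips, then draw it out along the stand's -x.
- case_holder: Fixed black round holder, diameter 76, with four screw clamps (reaching 41 mm from the axis, below height 36), holding a steel watch case of diameter 43 whose rim is at height 33. Origin on the bench at its axis, z up. It carries the case back.
- case_back_height (a joint): How far (m) the case back stands above its seat: 0 fully home; starts at 0.0035 to 0.0045, at most 0.005. A stiff press fit: about 8 N straight down moves it (the press's weight is not enough); it stops hard at 0 and does not spring back. 15 to 25 N is plenty; above 60 N harms the watch.
- case_back_tilt (a joint): Tilt (rad) of the case back about the case holder's y axis through the disc's centre: 0 level; starts at 0.05 to 0.10. A few N at the high edge level it, as the flat die comes down; it stops hard at 0 and does not spring back.
- case_back_top (a point): Centre of the top face of the case back, a round brass disc of diameter 36 and 3 mm thick, on the axis of the case holder. When home, its top face is 36 mm above the bench (3 mm above the case's rim).
- rest_pad: Fixed flat green round pad, diameter 84, 6 mm thick, on the bench. Origin: centre of its underside (pad top is z +6 mm). The holder and the pad may change places.
- loupe: Loose black eye loupe, diameter 38, 30 mm tall; bystander. Origin under its centre.
- tweezers: Loose brass tweezers lying flat, about 130 x 13 x 6 mm; bystander. Origin at the middle of the underside.
- screwdriver: Loose screwdriver with red handle lying on the bench, 130 mm long, along its x axis; bystander. Origin on the bench under its middle part.
- jar: Loose small amber jar with white cap, diameter 44, 45 mm tall; bystander. Origin under its centre.

How it is judged:
By the outcome, as a careful person would: the job done as asked, in the order asked, and still so for the second after the job is handed in, with the robot touching nothing.
It also fails if it takes over 48 s, if anything falls off the work surface, if the arm or the gripper's body presses on something with over 40 N, if the wrist force passes 120 N, or if a joint passes its speed limit or range.

## Robot

A 6-joint arm with a two-finger parallel gripper is mounted at the origin on the work surface. World frame = base frame: x ahead of the robot, y to its left, z up, the work surface at z = 0. Lengths are in mm, angles in rad, forces in N, time in s.
With the tool pointing down it reaches from about 275 to 750 mm from the base axis. Payload 10.2 kg.
Tool frame: the origin (TCP) lies midway between the tips of the shut fingers; the grasp point (between the pads) lies grasp_offset behind it (grasp_offset is the distance from the TCP to the grasp point, in mm); x points along the fingers, z is the direction in which the jaws open and shut, and the axes are right-handed (so a half turn about x gives the same grasp; the last joint's range is limited). The gripper opens to 85 mm and grips with 20 to 120 N. Pads are 22 mm wide; open, the fingers measure 114 mm over their backs; the gripper's body (76 mm by 85 mm) begins 54 mm behind the grasp point. The pads swing forward as they close: fully open they stand 13 mm farther back than shut.
Start: joints at [0.983, 0.313, 1.498, -0, 1.331, -0.223], TCP at [187.313, 490.454, 231.294] pointing down, gripper open.
Joint ranges: [-2.94, 2.94], [-0.97, 2.17], [0.19, 2.56], [-1.23, 4.37], [0.02, 3.11], [-2.88, 2.88]. Speed limits (rad/s): [2.39, 2.39, 3.01, 3.14, 3.14, 3.14].

## Interface

Orientations are given as a unit quaternion [w, x, y, z].
In Python, from rig import sense, capture, calibration, finish_job, grasp_offset gives the robot as it stands.
- The arm moves only by the shell command python3 -m jog 'ROWS' [FORCE]. ROWS is JSON, a list of rows, each an object with "linear": the shift along the tool's x, y, z scaled (see below), a list of three; "rotation": the turn, a rotation vector about the tool's x, y, z scaled (see below), a list of three; "grip": the finger opening in mm, from 0 to 85.4. A call has 1 to 20 rows; each row is the pose to reach, as a shift and turn from the pose measured when the call began, along the tool's axes at that moment; what a row does not reach only later rows make up. The controller multiplies each number of a shift by 0.3 m and each number of a turn by 0.5 rad. A row lasts 1/12 s, in which the tool goes at most 41.7 mm and 7.16 degrees, less where a joint would pass 70% of its speed; a pose out of reach is approached as far as the arm can. A call with a number of a shift or a turn outside -1 to 1 is refused whole. A call with a gripper value outside its range is refused whole. The fingers move at their own pace and stop on an object; FORCE is the grip in N (left out, the last holds). Time passes only in rows, so rows that repeat a pose let the fingers close. It gives the time, the measured TCP pose, the force and the opening at its end, in the units of the state.
- sense(): the state, without advancing time (a new reading comes with each control period).
- capture(name): name is "scene" or "top"; returns (picture, depth): 480x640x3 uint8, red, green, blue; 480x640 float32, mm along the optical axis (not along the pixel's ray), 0 where there is no reading.
- calibration(name): a dict with "intrinsics" (3x3 intrinsics, pixels), "world_from_camera" (4x4, takes a point from camera to world coordinates). Camera axes: x right, y up, looking along -z (the intrinsics and any distortion apply to the point x, -y, -z); pixel columns grow to the right and rows downward; lengths in mm; the calibration is good to about 2 mm. A picture is of the moment at which its call begins. calibration takes no time and is no camera call.
- finish_job(): hands the job in, once; it reports no verdict.
The state is a dict: "time_s": time; "joints": joint angles; "dq": joint speeds; "tau": joint torques, N m; "eef_pos": TCP position; "ee_rot": TCP orientation; "force": force on the tool from outside, world axes, zero at the start; "wrist_torque": the same for the moment, N m; "grip_width": opening from 0.0 (shut) to 1.0 (fully open).
Only numpy, scipy, OpenCV 4.12 (cv2) and the standard library are available. Lean on these libraries where they do the work, as an engineer would, in place of code of your own. Each camera call takes 0.05 s, during which the arm holds its last target.

## Working session

There is one attempt and no reset: what is moved stays moved. The work goes in short steps, Python scripts to look and compute and a shell command to move; the robot and the scene stay as the last step left them, time stands still between calls to the robot, and variables do not carry over. Pictures are saved under pics/ and viewed, and the job is handed in when it is done.

```bash
mkdir -p pics; ls; cat > h.py <<'E'
import numpy as np, cv2
from rig import sense, capture, calibration, finish_job, grasp_offset
def save(n,p): cv2.imwrite('pics/'+n+'.png',cv2.cvtColor(p,cv2.COLOR_RGB2BGR))
def ray(cal,u,v):
    K=np.array(cal['intrinsics']);T=np.array(cal['world_from_camera'])
    d=np.linalg.inv(K)@[u,v,1]; d=np.array([d[0],-d[1],-d[2]])
    return T[:3,3],T[:3,:3]@d
def onplane(cal,u,v,z):
    o,d=ray(cal,u,v); return o+d*(z-o[2])/d[2]
def cloud(cal,depth):
    K=np.array(cal['intrinsics']);T=np.array(cal['world_from_camera'])
    v,u=np.mgrid[0:480,0:640]
    X=(u-K[0,2])/K[0,0]*depth;Y=(v-K[1,2])/K[1,1]*depth
    P=np.stack([X,-Y,-depth],-1)
    return P@T[:3,:3].T+T[:3,3]
E
python3 - <<'E'
from h import *
for n in ['scene','top']:
    p,d=capture(n); save(n+'0',p); np.savez('pics/'+n+'0.npz',p=p,d=d); c=calibration(n); print(n,c)
print(sense(),grasp_offset if not callable(grasp_offset) else grasp_offset())
E
```

```text
pics
scene {'intrinsics': array([[455.56801616,   0.        , 326.11559038],
       [  0.        , 455.56801616, 239.41820148],
       [  0.        ,   0.        ,   1.        ]]), 'world_from_camera': array([[-5.27226797e-02, -8.36091908e-01,  5.46050035e-01,
         1.02119257e+03],
       [ 9.98516535e-01, -5.15870570e-02,  1.74213826e-02,
        -3.83322098e+01],
       [ 1.36032373e-02,  5.46158491e-01,  8.37571403e-01,
         8.33683380e+02],
       [ 0.00000000e+00,  0.00000000e+00,  0.00000000e+00,
         1.00000000e+00]])}
top {'intrinsics': array([[551.6529356 ,   0.        , 318.13180281],
       [  0.        , 551.6529356 , 237.90925452],
       [  0.        ,   0.        ,   1.        ]]), 'world_from_camera': array([[ 6.06609923e-03,  9.81385691e-01, -1.91951368e-01,
         3.39196418e+02],
       [-9.99981383e-01,  5.82654354e-03, -1.81243742e-03,
        -8.34529884e+01],
       [-6.60287146e-04,  1.91958789e-01,  9.81402765e-01,
         1.04170291e+03],
       [ 0.00000000e+00,  0.00000000e+00,  0.00000000e+00,
         1.00000000e+00]])}
{'time_s': 0.1, 'joints': array([ 9.82605862e-01,  3.13428492e-01,  1.49833303e+00,  1.44799184e-06,
        1.33101650e+00, -2.23377127e-01]), 'dq': array([-8.41741080e-05, -2.06049534e-03, -1.22523328e-03, -6.23995261e-04,
        2.83616606e-04, -2.68530671e-04]), 'tau': array([ 3.33651435e-03, -4.12902474e+01, -2.60138583e+01, -1.17395020e-04,
        3.05458532e-03,  3.41496730e-05]), 'eef_pos': array([187.18018053, 490.26041343, 230.78525154]), 'ee_rot': array([ 0.58201394, -0.40116124,  0.58279281,  0.40085156]), 'force': array([-0.42026442, -0.47758504,  0.80456772]), 'wrist_torque': array([-0.05203727, -0.00844982,  0.00521431]), 'grip_width': 1.002292574136129} 18.700000000000003
```

View pics/scene0.png

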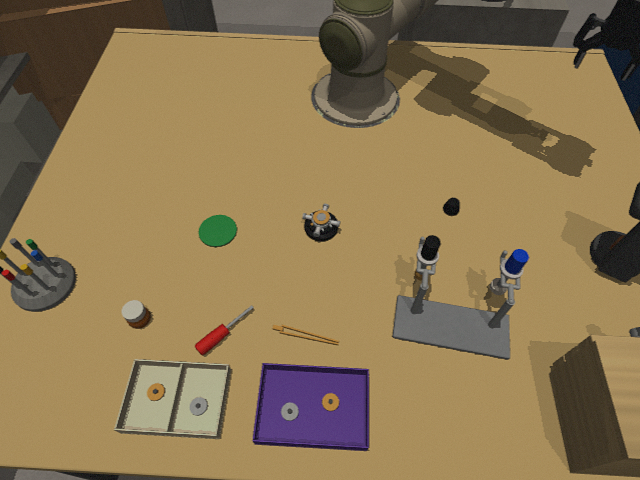

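View pics/top0.png

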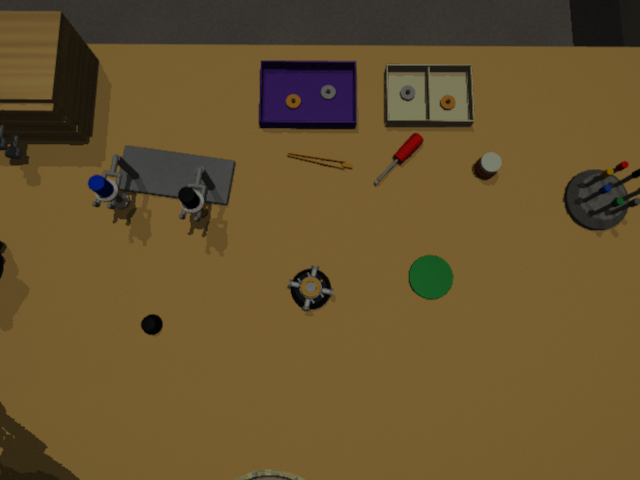

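The scene view shows the blue press at about (516,262) and the black press at (430,248). The holder is at (321,223), the pad at (218,231) and the loupe at (452,207). In the top view the blue head is at (98,185), the holder at (311,288), the pad at (431,277) and the stand base near (178,175).

```bash
python3 - <<'E'
from h import *
D={};C={};H={};P={}
for n in ['scene','top']:
    z=np.load(f'pics/{n}0.npz');P[n]=z['p'];D[n]=z['d'];C[n]=calibration(n);H[n]=cv2.cvtColor(P[n],cv2.COLOR_RGB2HSV)
def comps(m,amin=15):
    k,l,s,c=cv2.connectedComponentsWithStats(m.astype(np.uint8))
    return [(l==i,s[i],c[i]) for i in range(1,k) if s[i][4]>=amin]
for n in P:
    h=H[n];cl=cloud(C[n],D[n]);np.save(f'pics/cl_{n}.npy',cl)
    print(n,'valid depth',(D[n]>0).mean())
    for nm,m in [('blue',(h[...,0]>110)&(h[...,0]<125)&(h[...,1]>200)&(h[...,2]>60)),('green',(h[...,0]>55)&(h[...,0]<80)&(h[...,1]>150)),('black',(h[...,2]<45))]:
        for mm,s,c in comps(m):
            p=cl[mm]; p=p[np.isfinite(p).all(1)]
            if s[4]>8000: continue
            print(nm,s,c.round(1),'med',np.median(p,0).round(1),'zmax',np.percentile(p[:,2],[5,50,95]).round(1))
            if nm=='green': print('   plane z6',onplane(C[n],*c,6).round(1))
            if nm=='blue' and s[4]>100:
                t=p[p[:,2]>169]; print('   top',len(t),t.mean(0).round(1),t.min(0).round(1),t.max(0).round(1))
E
python3 - <<'E'
from h import *
for n,(x,y,w,hh) in {'scene':(290,190,250,180),'top':(80,130,270,190)}.items():
    p=np.load(f'pics/{n}0.npz')['p']; save(n+'zoom',cv2.convertScaleAbs(cv2.resize(p[y:y+hh,x:x+w],None,fx=3,fy=3,interpolation=cv2.INTER_CUBIC)[:600,:800],alpha=1.5))
E
```

```text
scene valid depth 0.99607421875
blue [506 249  22  25 259] [517.6 259.7] med [606.4 278.4 169.7] zmax [135.3 169.7 172.4]
   top 151 [604.  278.3 175.3] [587.4 -38.3 169.1] [1021.2  293.3  833.7]
green [199 215  37  31 900] [217.2 230.2] med [ 471.7 -295.5    5.3] zmax [2.7 5.3 7.8]
   plane z6 [ 472.3 -294.8    6. ]
green [ 26 239  11  10  55] [ 31.2 243.6] med [ 592.5 -602.1  112.6] zmax [ 98.4 112.6 115.7]
   plane z6 [ 530.9 -683.3    6. ]
black [202   0  16  32 170] [209.7  15.8] med [-1241.1  -750.3  -532.3] zmax [-634.2 -532.3 -464.8]
black [484   0  20   2  27] [4.936e+02 3.000e-01] med [-510.   454.5    0.9] zmax [-2.3  0.9  5. ]
black [ 573    0   67  130 3586] [617.6  46.2] med [187.3 481.1 311.5] zmax [-441.1  311.5  389.2]
black [ 319   20   67   57 1236] [342.2  53.3] med [ 82.8 -44.1 189.2] zmax [119.7 189.2 246.9]
black [407  20   8  10  32] [411.   25.1] med [-525.8  199.9 -108.9] zmax [-171.5 -108.9  153.3]
black [407  31   5   8  19] [408.8  33.4] med [-564.   199.9 -165.6] zmax [-192.1 -165.6 -129.3]
black [ 8 53 21 29 82] [19.  66.9] med [ -335.5 -1200.   -212.1]
[... 2887 characters left out ...]
[196 208  12  14  70] [202.4 214.1] med [573.5 125.2  64.3] zmax [ 24.1  64.3 130.6]
black [  0 242   6  36 119] [  1.5 257. ] med [500.  517.1   8.9] zmax [ 0.   8.9 22.5]
black [293 269  19  13 113] [301.8 274.9] med [468.5 -51.8  18. ] zmax [12.7 18.  29.4]
black [316 270  15  19 136] [323.  279.6] med [460.7 -91.1  22.2] zmax [13.  22.2 30.9]
black [290 286  16  23 186] [297.4 295.9] med [429.2 -43.8  17.4] zmax [ 3.  17.4 27.4]
black [309 293  21  16 173] [318.8 301.1] med [420.  -83.9  16.3] zmax [10.7 16.3 27.9]
black [141 315  21  20 319] [151.4 324.1] med [376.1 220.4  28.8] zmax [ 9.7 28.8 33.7]
black [  0 461  60  19 509] [ 24.  474.5] med [111.1 439.6   1. ] zmax [-1.9  1.   4.2]
```

View pics/scenezoom.png

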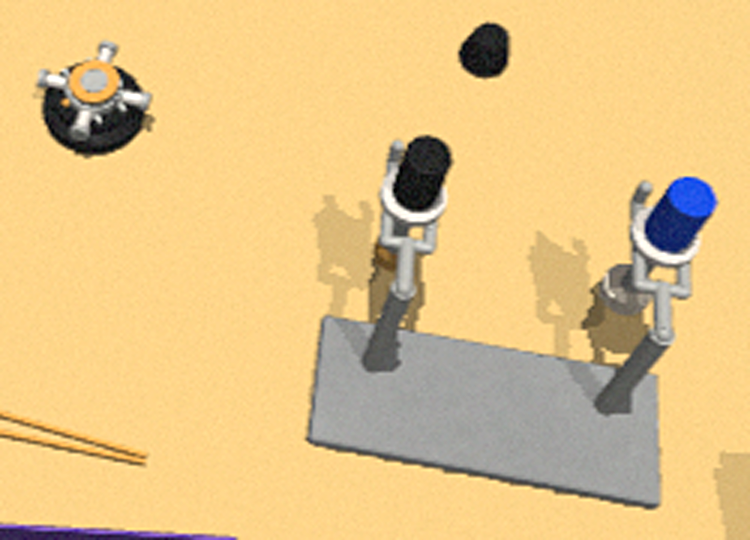

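View pics/topzoom.png

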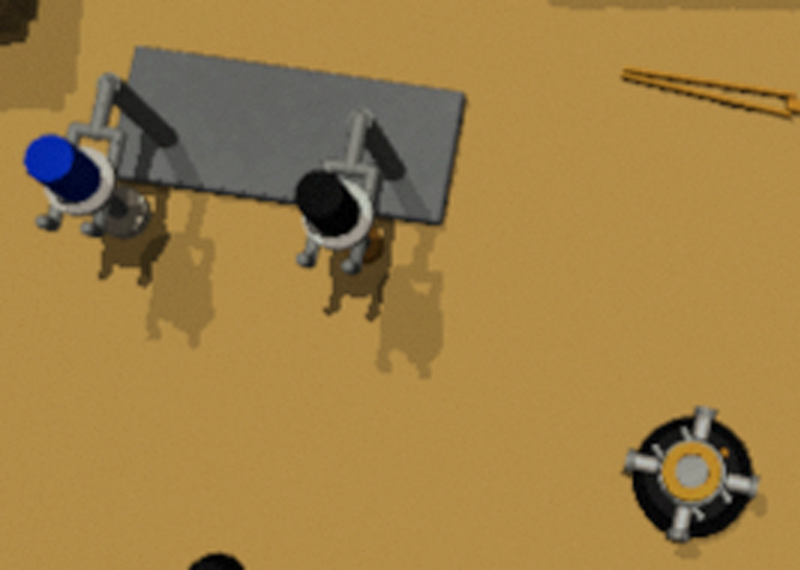

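```bash
python3 - <<'E'
from h import *
z={n:np.load(f'pics/{n}0.npz') for n in ['scene','top']};cl={n:np.load(f'pics/cl_{n}.npy') for n in z};C={n:calibration(n) for n in z}
for n in z:
    c=cl[n]; ok=z[n]['d']>0
    # head top faces
    for nm,x0,y0 in [('blue',603,278),('black',588,130)]:
        m=ok&(np.hypot(c[...,0]-x0,c[...,1]-y0)<35)&(c[...,2]>163)
        (cx,cy),_=np.array(cv2.minEnclosingCircle(np.argwhere(m)[:,::-1].astype(np.float32))[:2],dtype=object)
        q=c[m]; print(n,nm,m.sum(),'mean',q.mean(0).round(1),'range',q.min(0).round(1),q.max(0).round(1))
    # collars z~122..128
        m=ok&(np.hypot(c[...,0]-x0,c[...,1]-y0)<40)&(c[...,2]>118)&(c[...,2]<134)
        q=c[m]; print('   collar',m.sum(),q.min(0).round(1),q.max(0).round(1))
    # stand base top
    m=ok&(abs(c[...,2]-12)<3)&(c[...,0]>580)&(c[...,0]<760)&(c[...,1]>70)&(c[...,1]<340)
    hsv=cv2.cvtColor(z[n]['p'],cv2.COLOR_RGB2HSV); m&=hsv[...,1]<60
    q=c[m][:,:2].astype(np.float32); r=cv2.minAreaRect(q); print('stand rect',r,cv2.boxPoints(r).round(0).tolist())
    # holder: case-back orange top
    h=hsv; m=(h[...,0]<25)&(h[...,1]>90)&(np.hypot(c[...,0]-446,c[...,1]+68)<30)&(c[...,2]>30)
    q=c[m]; print('caseback',m.sum(),q.mean(0).round(1),q.min(0).round(1),q.max(0).round(1))
    m=ok&(np.hypot(c[...,0]-446,c[...,1]+68)<60)&(c[...,2]>6)
    q=c[m][:,:2]; cc,r=cv2.minEnclosingCircle(q.astype(np.float32)); print('holder',m.sum(),q.mean(0),cc,r, c[m][:,2].max())
    print('pad', end=' ')
    m=(h[...,0]>55)&(h[...,0]<80)&(h[...,1]>150)&(c[...,1]>-400)
    e=cv2.fitEllipse(max(cv2.findContours(m.astype(np.uint8),0,1)[0],key=len)); print(onplane(C[n],*e[0],6))
E
```

```text
scene blue 215 mean [602.6 280.3 169.9] range [586.8 267.6 163.1] [615.  294.1 173.7]
   collar 399 [566.8 260.6 118. ] [642.4 302.6 133.9]
scene black 196 mean [583.4 132.8 170.1] range [568.2 120.1 163.5] [595.6 146.  173.6]
   collar 369 [550.5 113.2 118.1] [627.5 152.1 134. ]
stand rect ((666.9020385742188, 196.32241821289062), (218.53221130371094, 90.89729309082031), 81.9525375366211) [[607.0, 94.0], [697.0, 82.0], [727.0, 298.0], [637.0, 311.0]]
caseback 132 [446.2 -68.9  38.5] [427.4 -87.5  30.3] [462.9 -51.7  42.8]
holder 882 [455.05001003 -68.13297867] (445.8842468261719, -67.65772247314453) 41.75151824951172 43.54940843810516
pad [ 472.32109957 -294.79823758    6.        ]
top blue 249 mean [599.  280.5 172.3] range [586.5 268.4 163.1] [613.9 296.1 177.1]
   collar 446 [568.4 260.7 118.3] [641.9 302.4 133.8]
top black 243 mean [580.  132.3 172.6] range [567.  119.4 163.4] [595.  146.  178.2]
   collar 414 [549.2 112.8 118.1] [627.3 153.  134. ]
stand rect ((665.0455932617188, 197.40765380859375), (219.63375854492188, 88.31656646728516), 81.98690795898438) [[606.0, 95.0], [693.0, 83.0], [724.0, 300.0], [637.0, 312.0]]
caseback 245 [444.9 -68.2  40.2] [427.5 -89.2  30.4] [463.  -48.9  46.4]
holder 1367 [444.0378018  -68.32822108] (456.5718994140625, -63.55199432373047) 53.490966796875 46.35859773895709
pad [ 468.33428679 -293.38400109    6.        ]
```

```bash
cat >> h.py <<'E'
from scipy.spatial.transform import Rotation as R
def Rot(q): return R.from_quat([q[1],q[2],q[3],q[0]])
def plan(pos,jaw_deg=None,s=None,prs=True):
    """shift & turn numbers for tool-down at world pos with jaw axis (tool z) at azimuth jaw_deg (mod 180)"""
    s=s or sense(); r=Rot(s['ee_rot']); M=r.as_matrix()
    lin=M.T@(np.array(pos)-s['eef_pos'])/300
    print('t',round(s['time_s'],2),'pos',s['eef_pos'].round(1),'jawaz',round(np.degrees(np.arctan2(M[1,2],M[0,2])),1),'toolx',M[:,0].round(3),'F',s['force'].round(1),'W',round(s['wrist_torque'].max(),2),'g',round(s['grip_width'],3),'q6',s['joints'][5].round(2))
    print(' linear',lin.round(4))
    if jaw_deg is not None:
        for k in (0,180):
            a=np.radians(jaw_deg+k); z=np.array([np.cos(a),np.sin(a),0]); x=np.array([0,0,-1.]); T=np.stack([x,np.cross(z,x),z],1)
            print(' rot',((r.inv()*R.from_matrix(T)).as_rotvec()/0.5).round(4))
E
python3 - <<'E'
from h import *
plan([601,281,235],82); 
# caseback by rays
C={n:calibration(n) for n in ['scene','top']}
for n in C:
    z=np.load(f'pics/{n}0.npz');c=np.load(f'pics/cl_{n}.npy');h=cv2.cvtColor(z['p'],cv2.COLOR_RGB2HSV)
    m=(np.hypot(c[...,0]-446,c[...,1]+68)<24)&(c[...,2]>34.5)
    o=((h[...,0]<25)&(h[...,1]>90)&m).astype(np.uint8)
    k=max(cv2.findContours(o,0,1)[0],key=len); e=cv2.fitEllipse(k); print(n,e,onplane(C[n],*e[0],39.5))
    g=(m&(h[...,1]<60)).astype(np.uint8)
    hu=cv2.convexHull(k); e2=cv2.minAreaRect(hu); print(e2, onplane(C[n],*e2[0],39.5))
    # blue head rays at top 172
    b=((h[...,0]>110)&(h[...,0]<125)&(h[...,1]>200)&(c[...,2]>150)&(np.hypot(c[...,0]-602,c[...,1]-280)<35))
    t=b&(c[...,2]>167); v,u=np.nonzero(t); print('blue top',u.mean(),v.mean(),onplane(C[n],u.mean(),v.mean(),172))
E
```

```text
t 0.1 pos [187.2 490.3 230.8] jawaz 69.1 toolx [-0.001 -0.001 -1.   ] F [-0.4 -0.5  0.8] W 0.01 g 1.002 q6 -0.22
 linear [-0.0143 -1.5375 -0.1595]
 rot [-0.4504 -0.0022 -0.0008]
 rot [ 5.8328e+00 -1.2000e-03  3.3000e-03]
scene ((321.2293701171875, 216.8184814453125), (13.500594139099121, 15.603986740112305), 78.216552734375) [446.13547925 -68.3999318   39.5       ]
((321.25, 216.75), (14.142135620117188, 14.849241256713867), 45.0) [445.95131    -68.36629414  39.5       ]
blue top 519.8282208588957 255.64417177914112 [602.46009714 279.58780891 172.        ]
top ((310.2777099609375, 286.55560302734375), (18.94441032409668, 19.460737228393555), 150.30152893066406) [444.92955751 -67.85682454  39.5       ]
((310.0, 286.5), (19.0, 20.0), 90.0) [445.02788015 -67.3505551   39.5       ]
blue top 96.96650717703349 183.04784688995215 [598.75395734 281.13349662 172.        ]
```

```bash
python3 -m jog '[{"linear":[-0.02,-0.4,-0.05],"rotation":[-0.2,0,0],"grip":85},{"linear":[-0.02,-0.7,-0.1],"rotation":[-0.45,0,0],"grip":85},{"linear":[-0.02,-0.9,-0.1],"rotation":[-0.45,0,0],"grip":85},{"linear":[-0.02,-0.9,-0.1],"rotation":[-0.45,0,0],"grip":85},{"linear":[-0.02,-0.9,-0.1],"rotation":[-0.45,0,0],"grip":85},{"linear":[-0.02,-0.9,-0.1],"rotation":[-0.45,0,0],"grip":85},{"linear":[-0.02,-0.9,-0.1],"rotation":[-0.45,0,0],"grip":85},{"linear":[-0.02,-0.9,-0.1],"rotation":[-0.45,0,0],"grip":85}]'; python3 -c "
from h import *
plan([600.6,280.6,225],82)"
```

```text
time_s: 0.77
eef_pos: [432.6, 363.1, 235.9]
ee_rot: [0.534, -0.463, 0.535, 0.462]
force: [-0.2, 0.6, -0.9]
grip_width: 0.995
t 0.77 pos [432.6 363.1 235.9] jawaz 81.7 toolx [-0.001 -0.002 -1.   ] F [-0.2  0.6 -0.9] W 0.03 g 0.995 q6 -0.93
 linear [ 0.0366 -0.5939 -0.1914]
 rot [-0.0102 -0.0043 -0.0006]
 rot [ 6.273e+00 -1.000e-03  6.700e-03]
```

```bash
python3 -m jog '[{"linear":[0.03,-0.3,-0.1],"rotation":[-0.01,0,0],"grip":85},{"linear":[0.03,-0.5,-0.16],"rotation":[-0.01,0,0],"grip":85},{"linear":[0.035,-0.594,-0.191],"rotation":[-0.01,-0.004,0],"grip":85},{"linear":[0.035,-0.594,-0.191],"rotation":[-0.01,-0.004,0],"grip":85},{"linear":[0.035,-0.594,-0.191],"rotation":[-0.01,-0.004,0],"grip":85},{"linear":[0.035,-0.594,-0.191],"rotation":[-0.01,-0.004,0],"grip":85},{"linear":[0.035,-0.594,-0.191],"rotation":[-0.01,-0.004,0],"grip":85}]'; python3 - <<'E'
from h import *
plan([600.6,280.6,136],82)
for n in ['scene','top']:
    p,d=capture(n); save(n+'1',cv2.convertScaleAbs(cv2.resize((p[180:360,400:640] if n=='scene' else p[100:280,20:260]),None,fx=3,fy=3),alpha=1.5))
E
```

```text
time_s: 1.35
eef_pos: [601.0, 280.1, 224.2]
ee_rot: [0.533, -0.463, 0.535, 0.464]
force: [-0.7, -0.1, 0.2]
grip_width: 0.994
t 1.35 pos [601.  280.1 224.2] jawaz 81.9 toolx [-0.002 -0.    -1.   ] F [-0.7 -0.1  0.2] W 0.04 g 0.994 q6 -1.17
 linear [0.2941 0.0008 0.0015]
 rot [-0.0032 -0.0014 -0.0043]
 rot [ 6.28e+00 -6.80e-03  2.20e-03]
```

View pics/scene1.png

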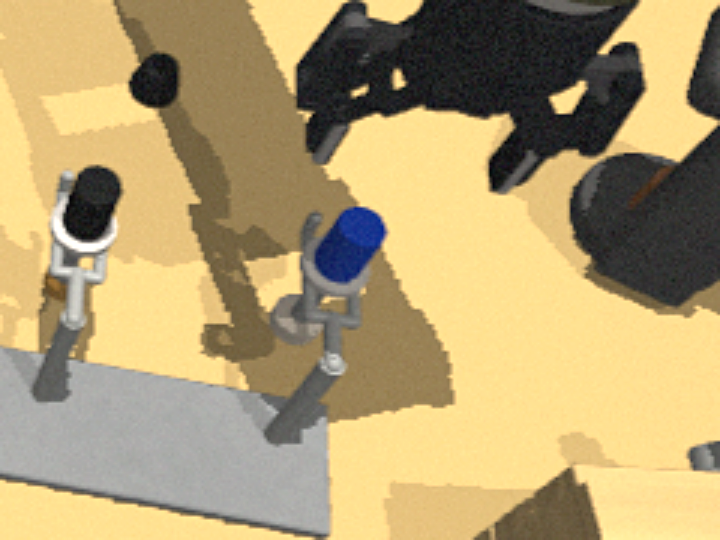

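The picture shows the open fingers above and straddling the blue head at about (350,240) in the zoom, with nothing in the way. I'm descending.

```bash
python3 -m jog '[{"linear":[0.1,0,0],"rotation":[-0.003,0,0],"grip":85},{"linear":[0.2,0,0],"rotation":[-0.003,0,0],"grip":85},{"linear":[0.28,0,0],"rotation":[-0.003,0,0],"grip":85},{"linear":[0.294,0.001,0.001],"rotation":[-0.003,0,0],"grip":85},{"linear":[0.294,0.001,0.001],"rotation":[-0.003,0,0],"grip":85},{"linear":[0.294,0.001,0.001],"rotation":[-0.003,0,0],"grip":85}]'; python3 - <<'E'
from h import *
plan([600.6,280.6,136],82)
p,d=capture('top'); save('top2',cv2.convertScaleAbs(cv2.resize(p[100:280,20:260],None,fx=3,fy=3),alpha=1.5))
E
```

```text
time_s: 1.95
eef_pos: [599.6, 282.6, 139.1]
ee_rot: [0.533, -0.465, 0.532, 0.465]
force: [0.3, -0.7, 0.4]
grip_width: 0.996
t 1.95 pos [599.6 282.6 139.1] jawaz 82.2 toolx [ 0.001  0.001 -1.   ] F [ 0.3 -0.7  0.4] W 0.01 g 0.996 q6 -1.17
 linear [ 0.0104 -0.0043 -0.0062]
 rot [0.0065 0.0016 0.0022]
 rot [-6.2767e+00 -3.5000e-03  2.6000e-03]
```

View pics/top2.png

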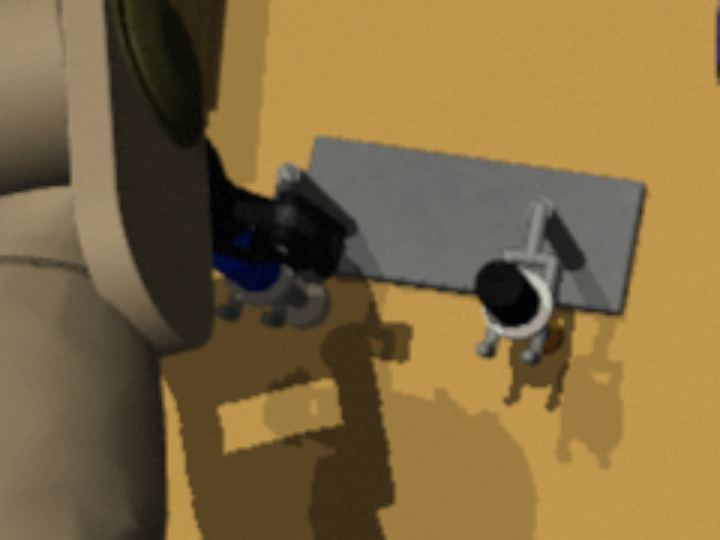

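The top view shows the fingers either side of the blue head, near (245,265). Now I'm closing.

```bash
python3 -m jog '[{"linear":[0.01,-0.003,-0.004],"rotation":[0,0,0],"grip":50},{"linear":[0.01,-0.003,-0.004],"rotation":[0,0,0],"grip":36},{"linear":[0.01,-0.003,-0.004],"rotation":[0,0,0],"grip":30},{"linear":[0.01,-0.003,-0.004],"rotation":[0,0,0],"grip":20},{"linear":[0.01,-0.003,-0.004],"rotation":[0,0,0],"grip":20},{"linear":[0.01,-0.003,-0.004],"rotation":[0,0,0],"grip":20},{"linear":[0.01,-0.003,-0.004],"rotation":[0,0,0],"grip":20},{"linear":[0.01,-0.003,-0.004],"rotation":[0,0,0],"grip":20}]' 80; python3 -c "
from h import *
plan([600.6,280.6,152],82)"
```

```text
time_s: 2.67
eef_pos: [600.8, 281.3, 137.1]
ee_rot: [0.534, -0.465, 0.532, 0.464]
force: [-0.7, 0.8, 4.8]
grip_width: 0.31
t 2.67 pos [600.8 281.3 137.1] jawaz 82.2 toolx [ 0.003  0.001 -1.   ] F [-0.7  0.8  4.8] W 0.07 g 0.31 q6 -1.17
 linear [-0.0497  0.0004 -0.0023]
 rot [0.006  0.0031 0.0058]
 rot [-6.2772e+00 -9.2000e-03  4.9000e-03]
```

```bash
python3 -m jog '[{"linear":[-0.02,0,0],"rotation":[0,0,0],"grip":20},{"linear":[-0.05,0,0],"rotation":[0,0,0],"grip":20},{"linear":[-0.08,0,0],"rotation":[0,0,0],"grip":20},{"linear":[-0.09,0,0],"rotation":[0,0,0],"grip":20},{"linear":[-0.09,0,0],"rotation":[0,0,0],"grip":20},{"linear":[-0.09,0,0],"rotation":[0,0,0],"grip":20}]'; python3 - <<'E'
from h import *
plan([600.6-99,280.6+13.7,164],82)
for n in ['scene']:
    p,d=capture(n); save(n+'3',cv2.convertScaleAbs(cv2.resize(p[180:360,400:640],None,fx=3,fy=3),alpha=1.5))
E
```

```text
time_s: 3.17
eef_pos: [600.7, 281.3, 164.1]
ee_rot: [0.534, -0.465, 0.532, 0.464]
force: [-0.3, 0.2, -1.5]
grip_width: 0.308
t 3.17 pos [600.7 281.3 164.1] jawaz 82.2 toolx [ 0.003  0.001 -1.   ] F [-0.3  0.2 -1.5] W 0.05 g 0.308 q6 -1.17
 linear [-0.0006  0.3333 -0.0019]
 rot [0.006  0.0033 0.0059]
 rot [-6.2772e+00 -9.3000e-03  5.2000e-03]
```

View pics/scene3.png

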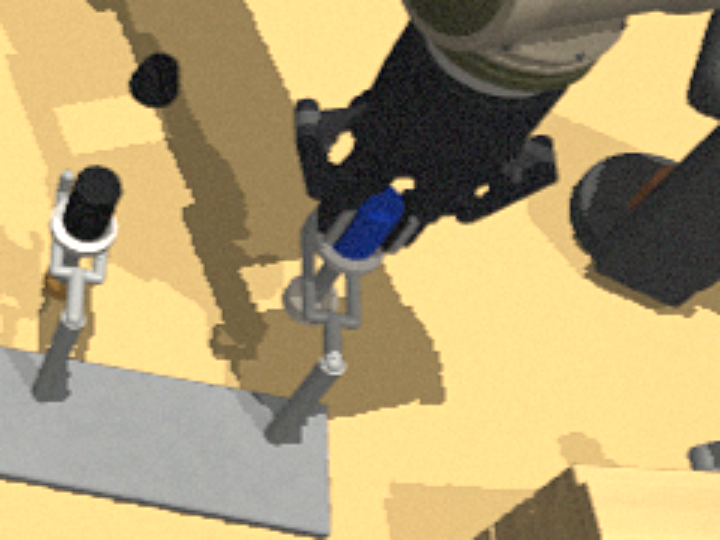

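The picture shows the press gripped and raised, with its collar above the fork tips. I'm drawing it out along the stand's -x.

```bash
python3 -m jog '[{"linear":[-0.005,0.04,0],"rotation":[0,0,0],"grip":20},{"linear":[-0.005,0.1,0],"rotation":[0,0,0],"grip":20},{"linear":[-0.005,0.16,0],"rotation":[0,0,0],"grip":20},{"linear":[-0.005,0.22,0],"rotation":[0,0,0],"grip":20},{"linear":[-0.005,0.28,-0.001],"rotation":[0,0,0],"grip":20},{"linear":[-0.005,0.333,-0.002],"rotation":[0,0,0],"grip":20},{"linear":[-0.005,0.333,-0.002],"rotation":[0,0,0],"grip":20},{"linear":[-0.005,0.333,-0.002],"rotation":[0,0,0],"grip":20}]'; python3 - <<'E'
from h import *
plan([450,100,170],82)
for n in ['scene','top']:
    p,d=capture(n); np.savez('pics/'+n+'4.npz',p=p,d=d);save(n+'4',cv2.convertScaleAbs(p,alpha=1.4))
E
```

```text
time_s: 3.88
eef_pos: [501.3, 294.3, 165.0]
ee_rot: [0.534, -0.465, 0.532, 0.465]
force: [0.2, 0.2, -1.2]
grip_width: 0.307
t 3.88 pos [501.3 294.3 165. ] jawaz 82.2 toolx [ 0.002  0.001 -1.   ] F [ 0.2  0.2 -1.2] W 0.02 g 0.307 q6 -1.11
 linear [-0.0177  0.0816 -0.6649]
 rot [0.0071 0.0024 0.0045]
 rot [-6.2761e+00 -7.0000e-03  3.8000e-03]
```

View pics/scene4.png

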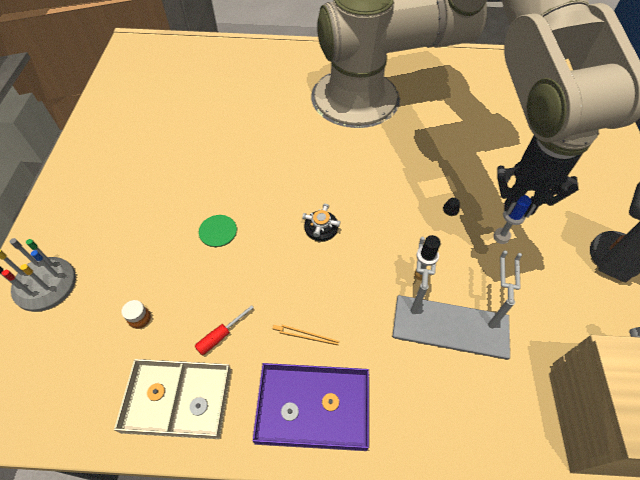

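View pics/top4.png

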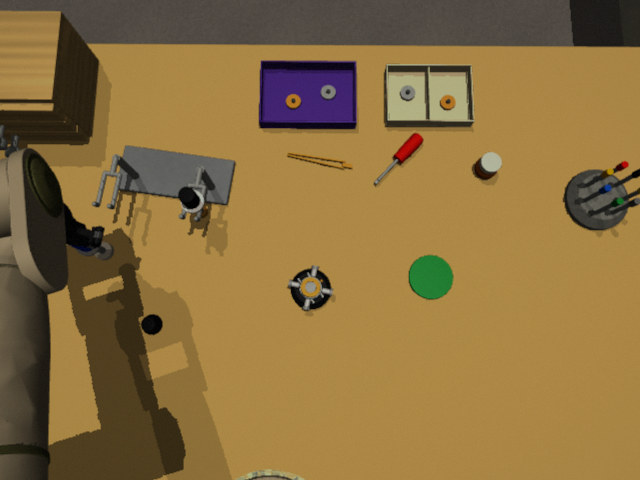

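The scene view shows the press hanging upright in the gripper at (515,220), clear of the fork, with the black press still on its hook at (430,250). The top view agrees. Now moving toward the holder.

```bash
python3 -c "
from h import *
plan([435,120,180],82)"; python3 -m jog '[{"linear":[-0.02,0.1,-0.05],"rotation":[0,0,0],"grip":20},{"linear":[-0.04,0.14,-0.15],"rotation":[0,0,0],"grip":20},{"linear":[-0.05,0.14,-0.26],"rotation":[0,0,0],"grip":20},{"linear":[-0.05,0.14,-0.37],"rotation":[0,0,0],"grip":20},{"linear":[-0.05,0.14,-0.48],"rotation":[0,0,0],"grip":20},{"linear":[-0.05,0.14,-0.59],"rotation":[0,0,0],"grip":20},{"linear":[-0.05,0.14,-0.7],"rotation":[0,0,0],"grip":20},{"linear":[-0.05,0.14,-0.8],"rotation":[0,0,0],"grip":20},{"linear":[-0.05,0.14,-0.9],"rotation":[0,0,0],"grip":20},{"linear":[-0.05,0.14,-0.9],"rotation":[0,0,0],"grip":20}]'; python3 -c "
from h import *
plan([445.5,-68.1,160],82)"
```

```text
t 3.98 pos [502.2 294.  164.9] jawaz 82.2 toolx [ 0.003  0.001 -1.   ] F [ 0.2 -1.  -1.9] W 0.03 g 0.305 q6 -1.11
 linear [-0.0516  0.1424 -0.6052]
 rot [0.0053 0.0026 0.0051]
 rot [-6.2779e+00 -8.0000e-03  4.1000e-03]
time_s: 4.82
eef_pos: [424.0, 28.1, 179.5]
ee_rot: [0.535, -0.464, 0.533, 0.463]
force: [0.1, 0.7, -0.8]
grip_width: 0.304
t 4.82 pos [424.   28.1 179.5] jawaz 81.9 toolx [ 0.003 -0.    -1.   ] F [ 0.1  0.7 -0.8] W 0.0 g 0.304 q6 -1.64
 linear [ 0.0654 -0.116  -0.3074]
 rot [-0.0038  0.      0.006 ]
 rot [ 6.2793  0.0094 -0.    ]
```

```bash
python3 -m jog '[{"linear":[0.01,-0.03,-0.08],"rotation":[0,0,0.003],"grip":20},{"linear":[0.03,-0.07,-0.18],"rotation":[-0.004,0,0.006],"grip":20},{"linear":[0.05,-0.1,-0.26],"rotation":[-0.004,0,0.006],"grip":20},{"linear":[0.065,-0.116,-0.307],"rotation":[-0.004,0,0.006],"grip":20},{"linear":[0.065,-0.116,-0.307],"rotation":[-0.004,0,0.006],"grip":20},{"linear":[0.065,-0.116,-0.307],"rotation":[-0.004,0,0.006],"grip":20},{"linear":[0.065,-0.116,-0.307],"rotation":[-0.004,0,0.006],"grip":20}]'; python3 - <<'E'
from h import *
plan([445.5,-68.1,130],82)
for n in ['scene','top']:
    p,d=capture(n); np.savez('pics/'+n+'5.npz',p=p,d=d)
    q=p[120:270,240:400] if n=='scene' else p[210:350,230:400]
    save(n+'5',cv2.convertScaleAbs(cv2.resize(q,None,fx=4,fy=4),alpha=1.6))
    c=calibration(n);cl=cloud(c,d);h=cv2.cvtColor(p,cv2.COLOR_RGB2HSV)
    m=(cl[...,2]>60)&(cl[...,2]<110)&(np.hypot(cl[...,0]-445,cl[...,1]+68)<30)
    v,u=np.nonzero(m);q=cl[m];print(n,m.sum(),q.min(0).round(1),q.max(0).round(1),u.min(),u.max(),v.min(),v.max())
E
```

```text
time_s: 5.4
eef_pos: [445.6, -67.4, 160.2]
ee_rot: [0.534, -0.464, 0.534, 0.464]
force: [0.9, 0.3, -2.1]
grip_width: 0.312
t 5.4 pos [445.6 -67.4 160.2] jawaz 82.0 toolx [-0.  0. -1.] F [ 0.9  0.3 -2.1] W 0.05 g 0.312 q6 -1.84
 linear [ 1.007e-01  1.000e-04 -2.300e-03]
 rot [ 0.0005  0.0005 -0.0002]
 rot [-6.2826e+00  4.0000e-04  8.0000e-04]
scene 195 [432.3 -81.8  71.4] [461.7 -52.1 109.1] 315 329 198 213
top 2 [429.5 -66.3  75.7] [429.8 -64.5  79.2] 308 309 293 293
```

View pics/scene5.png

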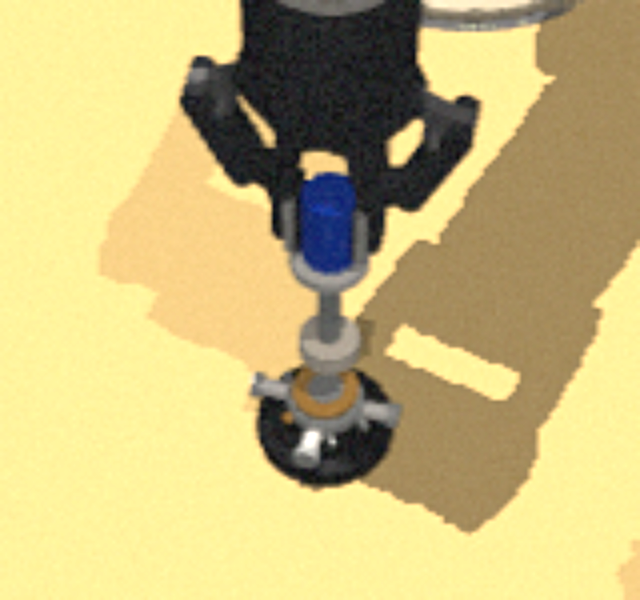

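View pics/top5.png

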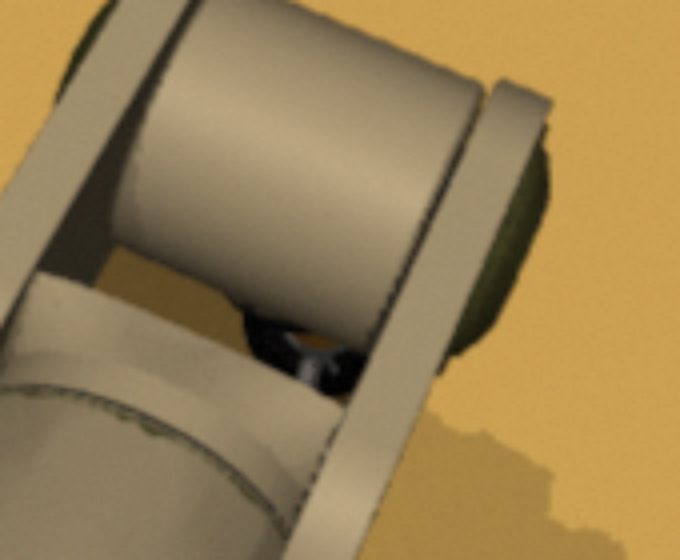

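```bash
python3 - <<'E'
from h import *
n='scene';z=np.load('pics/scene5.npz');p,d=z['p'],z['d'];c=calibration(n);cl=cloud(c,d)
for lo,hi in [(66,88),(128,180)]:
    m=(cl[...,2]>lo)&(cl[...,2]<hi)&(np.hypot(cl[...,0]-445,cl[...,1]+68)<24)
    q=cl[m];v,u=np.nonzero(m)
    print(lo,m.sum(),'y',np.percentile(q[:,1],[2,50,98]).round(1),'x',np.percentile(q[:,0],[2,50,98]).round(1),'z',q[:,2].min(),'u',u.min(),u.max())
    for r in range(v.min(),v.max()+1):
        s=m[r]; uu=np.nonzero(s)[0]
        if len(uu): print(r,uu.min(),uu.max(),np.median(cl[r][s],0).round(0), end=' | ')
    print()
# predicted pixel of die bottom ellipse lowest point & lateral extents for assumed centre
K=c['intrinsics'];T=c['world_from_camera']
def proj(P):
    q=np.linalg.inv(T)@np.append(P,1);return (K@np.array([q[0],-q[1],-q[2]])/-q[2])[:2]
a=np.linspace(0,2*np.pi,100)
for zz in (73,86):
    E=np.array([proj([446.1+16*np.cos(t),-68.4+16*np.sin(t),zz]) for t in a]);print(zz,E.min(0),E.max(0))
h=cv2.cvtColor(p,cv2.COLOR_RGB2HSV)
print(h[194:222,322,:].tolist())
E
```

```text
66 157 y [-81.4 -66.3 -52.3] x [434.3 452.8 461.2] z 71.41542023557724 u 315 329
199 318 327 [434. -67.  86.] | 200 317 328 [436. -67.  86.] | 201 316 329 [438. -66.  85.] | 202 315 329 [441. -74.  85.] | 203 315 329 [444. -67.  85.] | 204 315 329 [447. -67.  86.] | 205 315 329 [449. -68.  86.] | 206 315 329 [452. -67.  86.] | 207 315 329 [454. -67.  85.] | 208 315 329 [456. -66.  85.] | 209 316 329 [459. -65.  84.] | 210 316 328 [459. -66.  82.] | 211 317 327 [460. -66.  79.] | 212 318 326 [459. -66.  75.] | 213 321 324 [460. -65.  73.] | 
128 285 y [-88.  -68.5 -48. ] x [446.6 457.4 464.7] z 143.68412473300043 u 310 332
174 315 315 [448. -81. 179.] | 175 315 315 [446. -81. 174.] | 176 310 316 [451. -81. 176.] | 177 310 317 [454. -84. 177.] | 178 310 332 [456. -77. 177.] | 179 310 332 [456. -73. 176.] | 180 311 332 [457. -68. 174.] | 181 311 332 [457. -70. 170.] | 182 311 332 [457. -68. 168.] | 183 313 332 [457. -67. 164.] | 184 313 332 [457. -67. 162.] | 185 313 332 [458. -66. 159.] | 186 313 332 [454. -66. 152.] | 187 313 332 [457. -66. 152.] | 188 313 331 [458. -67. 150.] | 189 314 331 [460. -66. 150.] | 190 315 330 [462. -66. 149.] | 191 316 329 [463. -65. 148.] | 192 318 327 [464. -65. 147.] | 
73 [313.64424745 201.31687519] [328.95894668 213.55854583]
86 [313.58553328 197.47346446] [329.07743646 209.7860931 ]
[[75, 9, 55], [66, 22, 59], [42, 22, 58], [120, 9, 59], [36, 22, 57], [90, 9, 58], [90, 13, 59], [60, 8, 62], [0, 0, 60], [170, 12, 64], [30, 13, 61], [30, 8, 64], [18, 38, 102], [16, 37, 116], [15, 36, 114], [16, 38, 113], [18, 32, 80], [15, 35, 88], [16, 32, 88], [17, 24, 75], [38, 16, 62], [8, 16, 63], [30, 8, 63], [150, 8, 62], [10, 10, 73], [0, 6, 81], [18, 77, 89], [17, 167, 104]]
```

Same-camera check: the die is centred at pixel u≈322.0 against about 321.3 expected over the disc centre, roughly 1.4 mm off toward +y. I'll shift about 1 mm and descend to just above the disc.

```bash
python3 -m jog '[{"linear":[0.03,0,-0.002],"rotation":[0,0,0],"grip":20},{"linear":[0.06,0,-0.004],"rotation":[0,0,0],"grip":20},{"linear":[0.085,0,-0.004],"rotation":[0,0,0],"grip":20},{"linear":[0.085,0,-0.004],"rotation":[0,0,0],"grip":20},{"linear":[0.085,0,-0.004],"rotation":[0,0,0],"grip":20}]' 100; python3 - <<'E'
from h import *
plan([445.5,-68.8,130],82)
p,d=capture('scene'); np.savez('pics/scene6.npz',p=p,d=d)
save('scene6',cv2.convertScaleAbs(cv2.resize(p[190:250,290:350],None,fx=9,fy=9),alpha=1.8))
E
```

```text
time_s: 5.92
eef_pos: [445.2, -68.2, 134.3]
ee_rot: [0.533, -0.464, 0.533, 0.465]
force: [1.0, -0.8, -0.3]
grip_width: 0.304
t 5.92 pos [445.2 -68.2 134.3] jawaz 82.1 toolx [-0.001  0.001 -1.   ] F [ 1.  -0.8 -0.3] W 0.02 g 0.304 q6 -1.85
 linear [ 0.0144 -0.0014 -0.002 ]
 rot [ 0.0026  0.0008 -0.0019]
 rot [-6.2806e+00  2.9000e-03  1.3000e-03]
```

View pics/scene6.png

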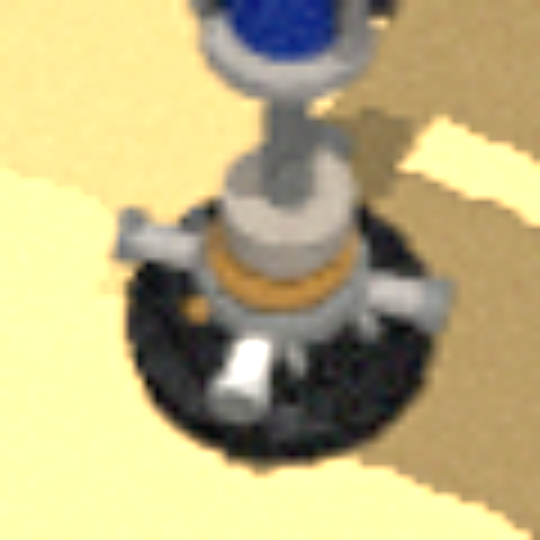

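The die sits over the disc, at px (289,225) against the disc centre at about (284,270). I'll shift 1 mm further and step down.

```bash
python3 -m jog '[{"linear":[0.005,-0.001,-0.003],"rotation":[0,0,0],"grip":20},{"linear":[0.012,-0.001,-0.004],"rotation":[0.002,0,0],"grip":20},{"linear":[0.012,-0.001,-0.004],"rotation":[0.002,0,0],"grip":20}]' 100; python3 -m jog '[{"linear":[0.003,0,0],"rotation":[0,0,0],"grip":20},{"linear":[0.005,0,0],"rotation":[0,0,0],"grip":20},{"linear":[0.005,0,0],"rotation":[0,0,0],"grip":20}]'
```

```text
time_s: 6.22
eef_pos: [445.5, -69.6, 131.0]
ee_rot: [0.534, -0.464, 0.534, 0.464]
force: [-0.3, -0.8, -1.0]
grip_width: 0.299
time_s: 6.47
eef_pos: [445.4, -69.6, 129.4]
ee_rot: [0.534, -0.464, 0.534, 0.464]
force: [0.2, 0.5, -1.3]
grip_width: 0.304
```

```bash
for i in 1; do python3 -m jog '[{"linear":[0.002,0,0],"rotation":[0,0,0],"grip":20},{"linear":[0.004,0,0],"rotation":[0,0,0],"grip":20},{"linear":[0.004,0,0],"rotation":[0,0,0],"grip":20}]';done
```

```text
time_s: 6.72
eef_pos: [445.4, -69.6, 128.1]
ee_rot: [0.534, -0.464, 0.534, 0.464]
force: [0.3, -0.1, -2.2]
grip_width: 0.304
```

```bash
python3 -m jog '[{"linear":[0.002,0,0],"rotation":[0,0,0],"grip":20},{"linear":[0.004,0,0],"rotation":[0,0,0],"grip":20},{"linear":[0.004,0,0],"rotation":[0,0,0],"grip":20}]'
```

```text
time_s: 6.97
eef_pos: [445.5, -69.6, 127.0]
ee_rot: [0.534, -0.464, 0.534, 0.464]
force: [-0.7, 2.1, 1.3]
grip_width: 0.301
```

```bash
python3 -m jog '[{"linear":[0.002,0,0],"rotation":[0,0,0],"grip":20},{"linear":[0.003,0,0],"rotation":[0,0,0],"grip":20},{"linear":[0.003,0,0],"rotation":[0,0,0],"grip":20}]'
```

```text
time_s: 7.22
eef_pos: [445.7, -69.6, 126.5]
ee_rot: [0.534, -0.464, 0.534, 0.464]
force: [-1.0, 1.4, 5.5]
grip_width: 0.304
```

```bash
python3 -m jog '[{"linear":[0.002,0,0],"rotation":[0,0,0],"grip":20},{"linear":[0.003,0,0],"rotation":[0,0,0],"grip":20},{"linear":[0.003,0,0],"rotation":[0,0,0],"grip":20}]'
```

```text
time_s: 7.47
eef_pos: [445.8, -69.6, 126.0]
ee_rot: [0.534, -0.464, 0.533, 0.464]
force: [-1.6, 0.8, 5.7]
grip_width: 0.308
```

```bash
python3 -m jog '[{"linear":[0.002,0,0],"rotation":[0,0,0],"grip":20},{"linear":[0.003,0,0],"rotation":[0,0,0],"grip":20},{"linear":[0.003,0,0],"rotation":[0,0,0],"grip":20}]'; python3 -c "
from h import *
plan([445.5,-69,124],82)"
```

```text
time_s: 7.72
eef_pos: [445.8, -69.6, 125.5]
ee_rot: [0.534, -0.464, 0.533, 0.464]
force: [-1.9, 0.9, 4.9]
grip_width: 0.301
t 7.72 pos [445.8 -69.6 125.5] jawaz 82.0 toolx [ 0.001 -0.    -1.   ] F [-1.9  0.9  4.9] W 0.42 g 0.301 q6 -1.85
 linear [0.0048 0.0013 0.0019]
 rot [ 0.0003 -0.0001  0.0019]
 rot [-6.2829e+00 -3.0000e-03 -2.0000e-04]
```

```bash
python3 -m jog '[{"linear":[0.002,0,0],"rotation":[0,0,0],"grip":20},{"linear":[0.004,0,0],"rotation":[0,0,0],"grip":20},{"linear":[0.004,0,0],"rotation":[0,0,0],"grip":20}]'
```

```text
time_s: 7.97
eef_pos: [445.8, -69.6, 124.6]
ee_rot: [0.534, -0.464, 0.533, 0.464]
force: [-1.3, 2.1, 5.2]
grip_width: 0.306
```

```bash
python3 -m jog '[{"linear":[0.002,0,0],"rotation":[0,0,0],"grip":20},{"linear":[0.004,0,0],"rotation":[0,0,0],"grip":20},{"linear":[0.004,0,0],"rotation":[0,0,0],"grip":20}]'
```

```text
time_s: 8.22
eef_pos: [445.8, -69.6, 123.7]
ee_rot: [0.534, -0.464, 0.533, 0.464]
force: [-1.8, 0.2, 5.6]
grip_width: 0.302
```

```bash
python3 -m jog '[{"linear":[0.002,0,0],"rotation":[0,0,0],"grip":20},{"linear":[0.004,0,0],"rotation":[0,0,0],"grip":20},{"linear":[0.004,0,0],"rotation":[0,0,0],"grip":20}]'; python3 -c "
from h import *
plan([445.5,-69,124],82)"
```

```text
time_s: 8.47
eef_pos: [445.9, -69.6, 123.0]
ee_rot: [0.534, -0.464, 0.533, 0.464]
force: [-2.6, 0.0, 6.1]
grip_width: 0.304
t 8.47 pos [445.9 -69.6 123. ] jawaz 82.0 toolx [ 0.001 -0.    -1.   ] F [-2.6  0.   6.1] W 0.57 g 0.304 q6 -1.85
 linear [-0.0033  0.0015  0.0018]
 rot [ 0.0007 -0.0005  0.0028]
 rot [-6.2825e+00 -4.3000e-03 -8.0000e-04]
```

```bash
python3 -m jog '[{"linear":[0.002,0,0],"rotation":[0,0,0],"grip":20},{"linear":[0.003,0,0],"rotation":[0,0,0],"grip":20},{"linear":[0.003,0,0],"rotation":[0,0,0],"grip":20}]'
```

```text
time_s: 8.72
eef_pos: [446.1, -69.6, 123.0]
ee_rot: [0.534, -0.465, 0.533, 0.463]
force: [-3.7, 1.6, 11.0]
grip_width: 0.307
```

```bash
python3 -m jog '[{"linear":[0.002,0,0],"rotation":[0,0,0],"grip":20},{"linear":[0.003,0,0],"rotation":[0,0,0],"grip":20},{"linear":[0.003,0,0],"rotation":[0,0,0],"grip":20}]'; python3 -c "
from h import *
plan([445.5,-69,124],82)"
```

```text
time_s: 8.97
eef_pos: [446.1, -69.7, 123.0]
ee_rot: [0.534, -0.465, 0.533, 0.463]
force: [-4.0, 1.4, 11.9]
grip_width: 0.306
t 8.97 pos [446.1 -69.7 123. ] jawaz 82.0 toolx [ 0.002 -0.001 -1.   ] F [-4.   1.4 11.9] W 0.88 g 0.306 q6 -1.85
 linear [-0.0034  0.0024  0.0019]
 rot [ 0.0011 -0.0013  0.0047]
 rot [-6.282e+00 -7.400e-03 -2.000e-03]
```

```bash
python3 -m jog '[{"linear":[0.004,0.001,0],"rotation":[0,0,0.004],"grip":20},{"linear":[0.006,0.002,0],"rotation":[0,0,0.005],"grip":20},{"linear":[0.006,0.002,0],"rotation":[0,0,0.005],"grip":20},{"linear":[0.006,0.002,0],"rotation":[0,0,0.005],"grip":20}]'; python3 - <<'E'
from h import *
plan([445.5,-69,124],82)
p,d=capture('scene'); np.savez('pics/scene7.npz',p=p,d=d)
save('scene7',cv2.convertScaleAbs(cv2.resize(p[190:250,290:350],None,fx=9,fy=9),alpha=1.8))
E
```

```text
time_s: 9.3
eef_pos: [446.2, -69.7, 122.8]
ee_rot: [0.534, -0.465, 0.533, 0.463]
force: [-4.0, 2.9, 19.2]
grip_width: 0.304
t 9.3 pos [446.2 -69.7 122.8] jawaz 82.0 toolx [ 0.002 -0.001 -1.   ] F [-4.   2.9 19.2] W 0.95 g 0.304 q6 -1.85
 linear [-0.0039  0.0026  0.002 ]
 rot [ 0.0013 -0.0021  0.0041]
 rot [-6.2819e+00 -6.4000e-03 -3.3000e-03]
```

View pics/scene7.png

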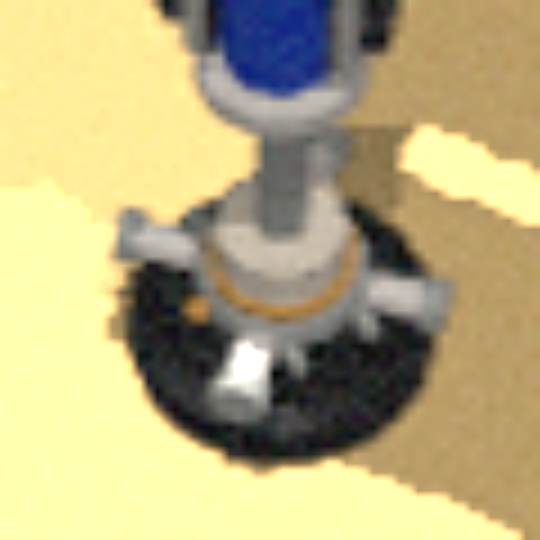

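The picture shows the die flat on the disc, centred at (283,240), at about 21 N net against the hard stop. I'm lifting off and will inspect the disc while moving toward the pad.

```bash
python3 -m jog '[{"linear":[-0.02,0,0],"rotation":[0,0,0],"grip":20},{"linear":[-0.07,0,0],"rotation":[0,0,0],"grip":20},{"linear":[-0.13,0,0],"rotation":[0,0,0.004],"grip":20},{"linear":[-0.16,0.01,-0.08],"rotation":[0,0,0.004],"grip":20},{"linear":[-0.17,0.01,-0.18],"rotation":[0,0,0.004],"grip":20},{"linear":[-0.17,0.01,-0.28],"rotation":[0,0,0.004],"grip":20},{"linear":[-0.17,0,-0.39],"rotation":[0,0,0.004],"grip":20},{"linear":[-0.17,-0.02,-0.49],"rotation":[0,0,0.004],"grip":20},{"linear":[-0.17,-0.02,-0.49],"rotation":[0,0,0.004],"grip":20},{"linear":[-0.17,-0.02,-0.49],"rotation":[0,0,0.004],"grip":20}]'; python3 - <<'E'
from h import *
plan([470.3,-294.1,140],82)
for n in ['scene','top']:
    p,d=capture(n); np.savez('pics/'+n+'8.npz',p=p,d=d)
    save(n+'8',cv2.convertScaleAbs(cv2.resize(p[170:290,180:350] if n=='scene' else p[210:350,280:450],None,fx=4,fy=4),alpha=1.6))
    for lab,f in (('before',f'pics/{n}0.npz'),('after',f'pics/{n}8.npz')):
        z=np.load(f);cl=cloud(calibration(n),z['d']);h=cv2.cvtColor(z['p'],cv2.COLOR_RGB2HSV)
        m=(np.hypot(cl[...,0]-445.5,cl[...,1]+68)<14)&(cl[...,2]>30)&(cl[...,2]<48)
        q=cl[m]; A=np.c_[q[:,:2]-[445.5,-68],np.ones(len(q))]; s=np.linalg.lstsq(A,q[:,2],rcond=None)[0]
        print(n,lab,m.sum(),'slope',s[:2].round(4),'z',s[2].round(2),'rms',np.std(q[:,2]-A@s).round(2))
E
```

```text
time_s: 10.18
eef_pos: [431.4, -217.1, 173.6]
ee_rot: [0.534, -0.463, 0.534, 0.463]
force: [-0.5, 0.9, -1.7]
grip_width: 0.299
t 10.18 pos [ 431.4 -217.1  173.6] jawaz 81.9 toolx [-0.001 -0.001 -1.   ] F [-0.5  0.9 -1.7] W 0.02 g 0.299 q6 -2.14
 linear [ 0.1122 -0.1646 -0.236 ]
 rot [-0.0031 -0.0013 -0.0011]
 rot [ 6.2801e+00 -1.7000e-03  2.0000e-03]
scene before 109 slope [-0.04    0.0652] z 39.12 rms 1.48
scene after 106 slope [0.0234 0.0204] z 35.35 rms 1.48
top before 185 slope [-0.0404  0.0461] z 41.06 rms 1.89
top after 185 slope [0.0074 0.0391] z 37.29 rms 1.76
```

View pics/scene8.png

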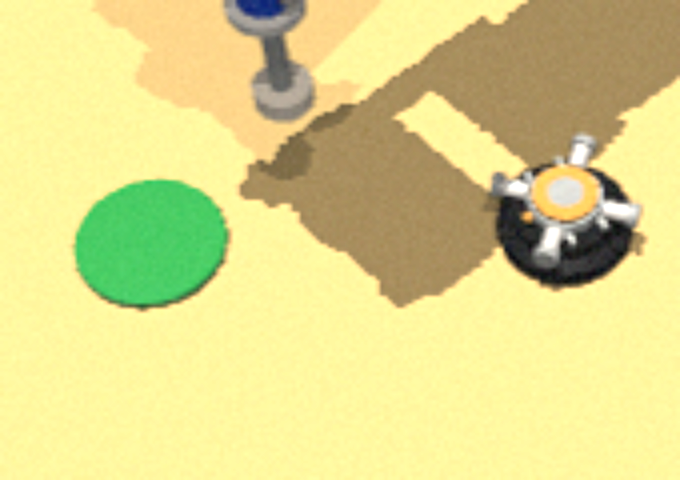

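View pics/top8.png

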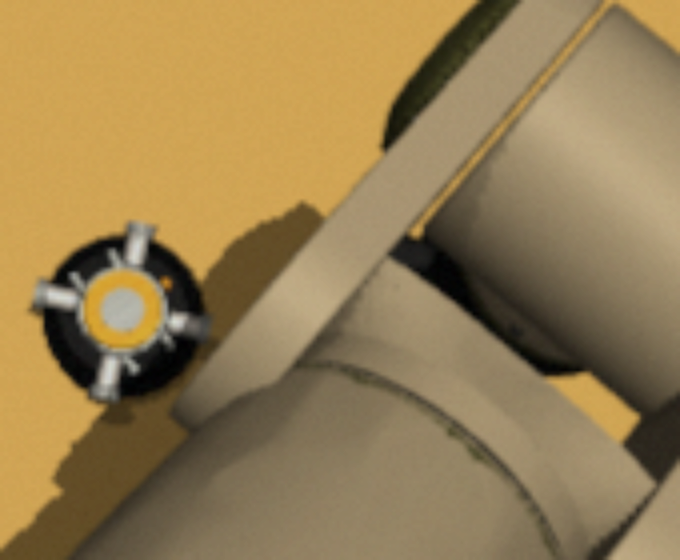

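```bash
python3 - <<'E'
from h import *
for n in ['scene','top']:
    ds=[];P=None
    for i in range(10):
        p,d=capture(n); ds.append(d)
    d=np.mean(ds,0); print('repeat std',np.std(ds,0)[np.array(ds).min(0)>0].mean())
    cl=cloud(calibration(n),d); ok=np.array(ds).min(0)>0
    def fit(m,c0,nm):
        q=cl[m&ok]; A=np.c_[q[:,:2]-c0,np.ones(len(q))]; s=np.linalg.lstsq(A,q[:,2],rcond=None)[0]; r=np.std(q[:,2]-A@s)
        cov=np.sqrt(np.diag(np.linalg.inv(A.T@A)))*r
        print(n,nm,len(q),s.round(4),'+-',cov.round(4),'rms',r.round(2))
    R0=np.hypot(cl[...,0]-445.5,cl[...,1]+68)
    for r in (12,14,16): fit((R0<r)&(cl[...,2]>30)&(cl[...,2]<45),[445.5,-68],'disc%d'%r)
    fit((np.hypot(cl[...,0]-470,cl[...,1]+294)<34)&(cl[...,2]<15),[470,-294],'pad')
    fit((R0>60)&(R0<90)&(cl[...,2]<12)&(cl[...,2]>-10),[445.5,-68],'bench')
print(sense()['time_s'])
E
```

```text
repeat std 2.0371695
scene disc12 78 [-1.10000e-02  1.60000e-03  3.52838e+01] +- [0.0086 0.0088 0.0519] rms 0.46
scene disc14 105 [-1.02000e-02  4.60000e-03  3.52751e+01] +- [0.0061 0.0063 0.0429] rms 0.44
scene disc16 132 [-6.80000e-03  7.60000e-03  3.52483e+01] +- [0.0049 0.0048 0.038 ] rms 0.44
scene pad 601 [ 1.1000e-03 -8.0000e-04  5.3208e+00] +- [0.0011 0.0011 0.0192] rms 0.47
scene bench 2262 [ 9.000e-04 -5.000e-04 -8.829e-01] +- [0.0002 0.0002 0.0102] rms 0.48
repeat std 1.967809
top disc12 132 [5.40000e-03 8.70000e-03 3.70761e+01] +- [0.0078 0.0078 0.0468] rms 0.54
top disc14 178 [9.40000e-03 4.10000e-03 3.70365e+01] +- [0.0061 0.0061 0.0424] rms 0.57
top disc16 234 [6.8000e-03 2.5000e-03 3.7028e+01] +- [0.0046 0.0045 0.0365] rms 0.56
  ret = _var(a, axis=axis, dtype=dtype, out=out, ddof=ddof,
  arrmean = um.true_divide(arrmean, div, out=arrmean,
  ret = ret.dtype.type(ret / rcount)
Traceback (most recent call last):
numpy.linalg.LinAlgError: Singular matrix
```

The averaged depth shows the disc level within about 0.01 rad. Its height is 35.9 mm relative to the pad, so it is home. The picture also shows the clear green pad at (150,243). Moving over it.

```bash
python3 -m jog '[{"linear":[0.03,-0.06,-0.1],"rotation":[0,0,0],"grip":20},{"linear":[0.06,-0.13,-0.19],"rotation":[0,0,0],"grip":20},{"linear":[0.12,-0.165,-0.236],"rotation":[-0.003,0,0],"grip":20},{"linear":[0.18,-0.165,-0.236],"rotation":[-0.003,0,0],"grip":20},{"linear":[0.22,-0.165,-0.236],"rotation":[-0.003,0,0],"grip":20},{"linear":[0.23,-0.165,-0.236],"rotation":[-0.003,-0.001,-0.001],"grip":20},{"linear":[0.23,-0.165,-0.236],"rotation":[-0.003,-0.001,-0.001],"grip":20}]'; python3 - <<'E'
from h import *
plan([470.3,-294.1,95],82)
p,d=capture('scene')
save('scene9',cv2.convertScaleAbs(cv2.resize(p[170:270,170:270],None,fx=6,fy=6),alpha=1.6))
E
```

```text
time_s: 11.87
eef_pos: [470.6, -292.9, 104.5]
ee_rot: [0.533, -0.464, 0.533, 0.465]
force: [0.0, -0.6, -2.1]
grip_width: 0.301
t 11.87 pos [ 470.6 -292.9  104.5] jawaz 82.1 toolx [-0.001  0.001 -1.   ] F [ 0.  -0.6 -2.1] W 0.01 g 0.301 q6 -2.2
 linear [ 0.0315  0.0005 -0.0043]
 rot [ 0.0042  0.001  -0.0015]
 rot [-6.279e+00  2.300e-03  1.500e-03]
```

View pics/scene9.png

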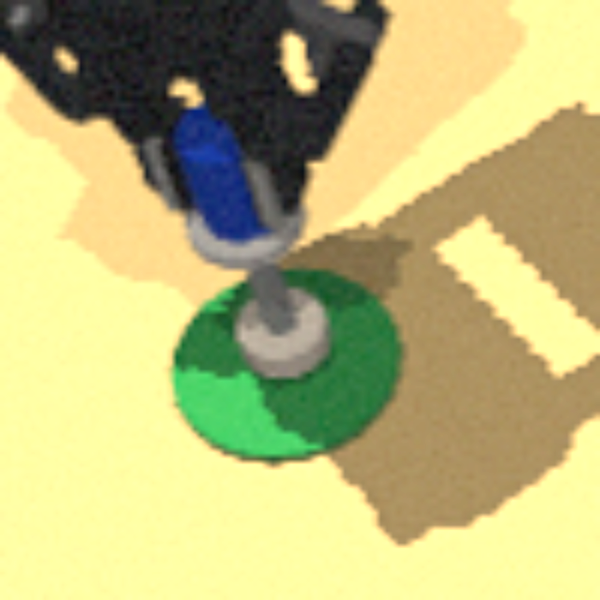

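The die at (283,340) is over the middle of the green pad at (288,362). Lowering.

```bash
python3 -m jog '[{"linear":[0.01,0,-0.002],"rotation":[0.002,0,0],"grip":20},{"linear":[0.02,0,-0.004],"rotation":[0.004,0,0],"grip":20},{"linear":[0.033,0,-0.004],"rotation":[0.004,0,0],"grip":20},{"linear":[0.033,0,-0.004],"rotation":[0.004,0,0],"grip":20},{"linear":[0.033,0,-0.004],"rotation":[0.004,0,0],"grip":20}]'
```

```text
time_s: 12.33
eef_pos: [470.8, -294.3, 95.5]
ee_rot: [0.534, -0.464, 0.534, 0.464]
force: [0.2, 0.6, -1.0]
grip_width: 0.301
```

```bash
python3 -m jog '[{"linear":[0.002,0,0],"rotation":[0,0,0],"grip":20},{"linear":[0.003,0,0],"rotation":[0,0,0],"grip":20},{"linear":[0.003,0,0],"rotation":[0,0,0],"grip":20}]'
```

```text
time_s: 12.58
eef_pos: [470.8, -294.3, 94.6]
ee_rot: [0.534, -0.464, 0.534, 0.464]
force: [0.3, -0.1, -1.7]
grip_width: 0.306
```

```bash
python3 -m jog '[{"linear":[0.002,0,0],"rotation":[0,0,0],"grip":20},{"linear":[0.003,0,0],"rotation":[0,0,0],"grip":20},{"linear":[0.003,0,0],"rotation":[0,0,0],"grip":20}]'
```

```text
time_s: 12.83
eef_pos: [470.8, -294.2, 93.7]
ee_rot: [0.534, -0.464, 0.534, 0.464]
force: [0.6, 0.3, -2.2]
grip_width: 0.303
```

```bash
python3 -m jog '[{"linear":[0.002,0,0],"rotation":[0,0,0],"grip":20},{"linear":[0.003,0,0],"rotation":[0,0,0],"grip":20},{"linear":[0.003,0,0],"rotation":[0,0,0],"grip":20}]'
```

```text
time_s: 13.08
eef_pos: [470.9, -294.3, 93.1]
ee_rot: [0.534, -0.464, 0.534, 0.464]
force: [-0.9, 1.5, 2.7]
grip_width: 0.303
```

```bash
python3 -m jog '[{"linear":[0.001,0,0],"rotation":[0,0,0],"grip":20},{"linear":[0.002,0,0],"rotation":[0,0,0],"grip":20},{"linear":[0.002,0,0],"rotation":[0,0,0],"grip":20}]'
```

```text
time_s: 13.33
eef_pos: [471.1, -294.3, 93.1]
ee_rot: [0.534, -0.465, 0.533, 0.463]
force: [-1.4, 2.7, 6.7]
grip_width: 0.302
```

On the pad, at about 8 N net. Releasing.

```bash
python3 -m jog '[{"linear":[0,0,0],"rotation":[0,0,0],"grip":27},{"linear":[0,0,0],"rotation":[0,0,0],"grip":30},{"linear":[0,0,0],"rotation":[0,0,0],"grip":36},{"linear":[0,0,0],"rotation":[0,0,0],"grip":45},{"linear":[0,0,0],"rotation":[0,0,0],"grip":60},{"linear":[0,0,0],"rotation":[0,0,0],"grip":80},{"linear":[0,0,0],"rotation":[0,0,0],"grip":85},{"linear":[0,0,0],"rotation":[0,0,0],"grip":85},{"linear":[0,0,0],"rotation":[0,0,0],"grip":85}]' 30; python3 - <<'E'
from h import *
plan([470.3,-294.1,200],82)
p,d=capture('scene')
save('scene10',cv2.convertScaleAbs(cv2.resize(p[170:270,170:270],None,fx=6,fy=6),alpha=1.6))
E
```

```text
time_s: 14.08
eef_pos: [471.1, -294.3, 93.1]
ee_rot: [0.534, -0.465, 0.534, 0.463]
force: [-0.7, -0.2, -0.4]
grip_width: 0.998
t 14.08 pos [ 471.1 -294.3   93.1] jawaz 82.0 toolx [ 0.001 -0.001 -1.   ] F [-0.7 -0.2 -0.4] W 0.01 g 0.998 q6 -2.2
 linear [-3.562e-01  2.200e-03  1.000e-04]
 rot [ 0.0007 -0.002   0.0029]
 rot [-6.2825e+00 -4.6000e-03 -3.2000e-03]
```

View pics/scene10.png

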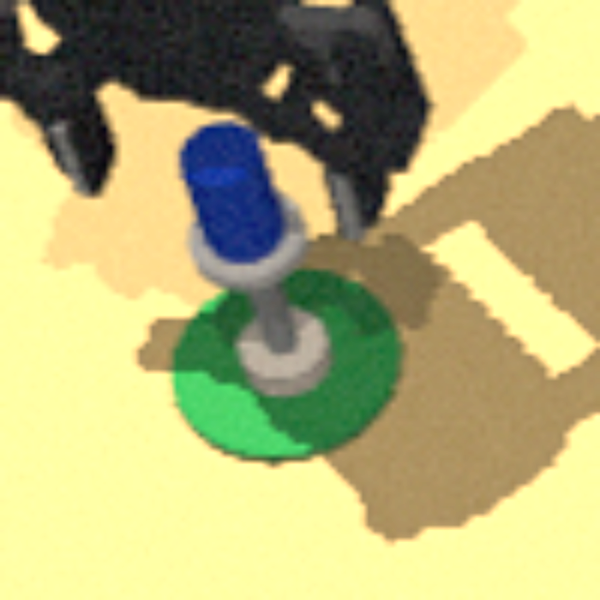

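The press stands on the pad, with its die at (284,355), and the fingers are open and clear. Retreating straight up.

```bash
python3 -m jog '[{"linear":[-0.05,0,0],"rotation":[0,0,0],"grip":85},{"linear":[-0.15,0,0],"rotation":[0,0,0],"grip":85},{"linear":[-0.26,0,0],"rotation":[0,0,0],"grip":85},{"linear":[-0.37,0,0],"rotation":[0,0,0],"grip":85},{"linear":[-0.43,0.1,0],"rotation":[0,0,0],"grip":85},{"linear":[-0.43,0.3,0],"rotation":[0,0,0],"grip":85},{"linear":[-0.43,0.4,0],"rotation":[0,0,0],"grip":85},{"linear":[-0.43,0.4,0],"rotation":[0,0,0],"grip":85},{"linear":[-0.43,0.4,0],"rotation":[0,0,0],"grip":85},{"linear":[-0.43,0.4,0],"rotation":[0,0,0],"grip":85},{"linear":[-0.43,0.4,0],"rotation":[0,0,0],"grip":85}]'; python3 - <<'E'
from h import *
plan([470.3,-294.1,200],82)
for n in ['scene','top']:
    p,d=capture(n); save(n+'11',cv2.convertScaleAbs(p,alpha=1.4))
    cl=cloud(calibration(n),d)
    for lo,hi in [(4,24),(120,145)]:
        m=(np.hypot(cl[...,0]-470,cl[...,1]+294)<30)&(cl[...,2]>lo+(8 if lo<5 else 0))&(cl[...,2]<hi);q=cl[m]
        if len(q): print(n,lo,m.sum(),q.mean(0).round(1),q.min(0).round(1),q.max(0).round(1))
E
```

```text
time_s: 15.05
eef_pos: [353.0, -277.9, 222.1]
ee_rot: [0.534, -0.465, 0.533, 0.463]
force: [0.1, -0.3, -0.5]
grip_width: 0.998
t 15.05 pos [ 353.  -277.9  222.1] jawaz 82.0 toolx [ 0.002 -0.002 -1.   ] F [ 0.1 -0.3 -0.5] W 0.03 g 0.998 q6 -2.36
 linear [ 0.0743 -0.3946  0.0007]
 rot [ 0.0016 -0.0025  0.004 ]
 rot [-6.2816e+00 -6.2000e-03 -3.9000e-03]
scene 4 126 [ 475.  -291.5   18. ] [ 457.2 -308.4   12. ] [ 487.3 -277.9   23.9]
scene 120 150 [ 473.6 -292.3  126.3] [ 458.7 -306.5  120.1] [ 486.4 -280.   130.1]
top 4 91 [ 465.9 -285.4   19.1] [ 442.7 -299.2   12.5] [ 483.6 -277.1   23. ]
top 120 228 [ 470.  -292.2  128.5] [ 456.6 -306.2  120.4] [ 483.6 -279.3  132.3]
```

View pics/scene11.png

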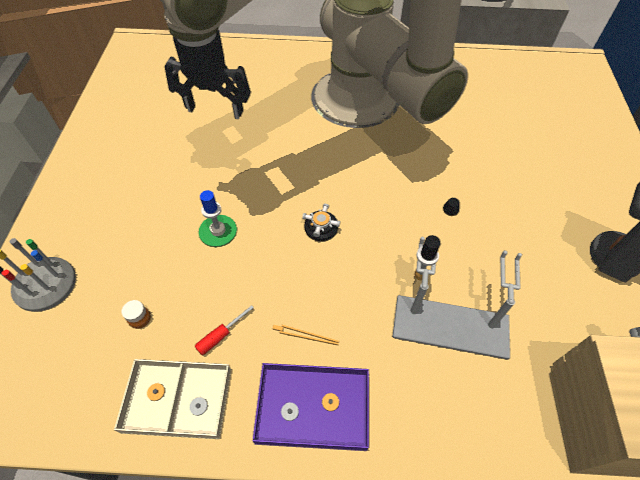

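View pics/top11.png

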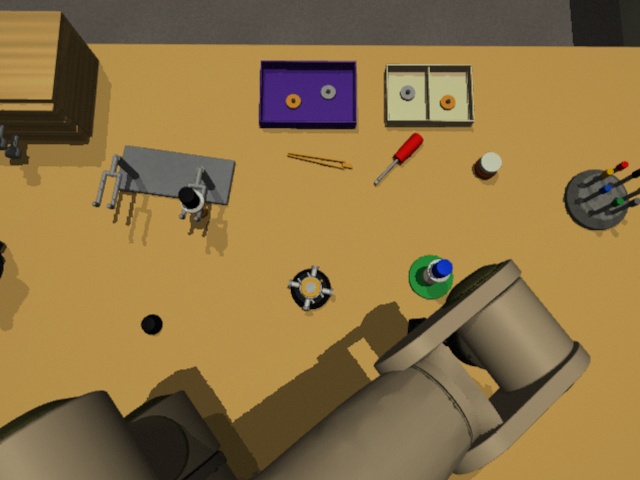

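Both views show the press upright on the pad, with its head top at about z 128 as expected. The black press is still hanging and the loose objects are where they were. The arm is clear, so I'm handing in.

```bash
python3 -c "
from h import *
print(finish_job(), sense()['time_s'])"
```

```text
the job is handed in; nothing more can be done
the job is handed in; nothing more can be done
```

The watch's case back is pressed home and level, and the blue press is standing upright near the middle of the green pad. I handed the job in at about 15 s of the 48 s allowed.

- **Pressing:** I lifted the blue press over the fork tips, drew it out along the stand's -x and lowered the die onto the case back. The disc gave way at about 7 to 8 N, then reached a hard stop, where I pressed to about 21 N.
- **Case back check:** The two cameras put the disc's drop at 3.8 mm. Averaged scene-camera depth, measured relative to the pad, puts its top 35.9 mm above the bench (36 mm is home). The slope is within about 0.01 rad, which is the measurement noise.
- **Placing:** The press stands on the pad, with its head top at about 128 mm as expected, within about 3 mm of the pad's centre. The gripper is open and clear.
- **Other objects:** The black press is still on its hook. The loupe, tweezers, screwdriver and jar look unmoved in both views.

**Disagreements:** The two cameras differed by up to about 4 mm in x, so I averaged them. The first single-frame slope reading after pressing showed 0.02 to 0.04 rad, but the averaged frames brought it down to noise. One averaged-depth script stopped with an error when its last top-camera fit (the pad) had no points, so only the scene camera compared the disc with the pad.

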